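# Make up the hub repair kit in its nested tray

### The arm

A 6-joint arm with a two-finger parallel gripper is mounted at the origin on a cart in front of the work surface, level with it; the furniture and walls round the work are solid. World frame = base frame: x ahead of the robot, y to its left, z up, the work surface at z = 0. Lengths are in m, angles in rad, forces in N, time in s.
With the tool pointing down it reaches from about 0.35 to 0.775 m from the base axis. Payload 7.3 kg.
Tool frame: the origin (TCP) lies on the centre line of the jaws, within the pads' length; the fingertips stand ahead of it and the grasp point (between the pads) lies 11 mm behind it (robot.nose_length is the z of the fingertips in the tool frame, in m); z points along the fingers, y is the line along which they close (so a half turn about z gives the same grasp; the last joint's range is limited). The gripper opens to 92 mm and grips with 3 to 60 N. Pads are 19 mm wide; open, the fingers measure 130 mm over their backs; the gripper's body (75 mm by 190 mm) begins 47 mm behind the grasp point.
Start: joints at [-1.382, 0.342, 1.524, -0, 1.275, -0.146], TCP at [0.173, -0.496, 0.235] pointing down, gripper open.
Joint ranges: [-2.53, 2.53], [-0.77, 2.02], [0.04, 2.7], [-1, 4.14], [0.28, 2.66], [-3.11, 3.11]. Speed limits (rad/s): [2.57, 2.57, 3.14, 3.14, 3.14, 3.14].

### API

Orientations are given as [roll, pitch, yaw] about the fixed x, y, z axes, in that order (R = Rz(yaw) Ry(pitch) Rx(roll)).
In Python, from cell import robot, cams gives the robot as it stands. The module is installed in compiled form; this text tells all that it offers.
- The arm moves only by the tool carry_out, never from a script. Its argument "deltas" is a list of rows, each a list of 7 numbers: the shift along the tool's x, y, z in cm, then the turn, a rotation vector about the tool's x, y, z in rad, then the opening, from 0 (shut) to 1 (fully open). A call has exactly 8 rows; each row shifts and turns the commanded pose from where the row before left it, along the tool's axes as they then stand; what a row does not reach is not made up. A row lasts 1/12 s, in which the tool goes at most 41.7 mm and 7.16 degrees, less where a joint would pass 70% of its speed; a pose out of reach is approached as far as the arm can. A call is refused whole if a number of a shift passes 4.17 or a number of a turn 0.125, either way. A call with a gripper value outside its range is refused whole. The fingers move at their own pace and stop on an object; "force" is the grip in N (left out, the last holds). Time passes only in rows, so rows that do not move let the fingers close, or fill a call up. It gives the time, the measured TCP pose, the force, the opening and the grip force at its end, in the units of the state.
- robot.observe(): the state, without advancing time (a new reading comes with each control period).
- cams.read_camera(name): name is "scene" or "side" or "wrist"; returns a dict with "image" (480x640x3 uint8, blue, green, red), "depth" (480x640 float32, m along the optical axis (not along the pixel's ray), 0 where there is no reading), "fx", "fy", "cx", "cy" (pixels), "world_to_cam" (4x4, takes a point from world to camera coordinates). Camera axes: x right, y up, looking along -z (the intrinsics and any distortion apply to the point x, -y, -z); pixel columns grow to the right and rows downward; lengths in m; the calibration is good to about 2 mm. The wrist camera is an equidistant fisheye: a pixel r from the principal point sees the ray r / f radians off the axis. A picture is of the moment at which its call begins.
- robot.hand_in(): hands the job in; it is judged then, once.
The state is a dict: "time": time; "qpos": joint angles; "qvel": joint speeds; "joint_efforts": joint torques, N m; "tool_pos": TCP position; "tool_rot": TCP orientation; "contact_force": force on the tool from outside, world axes, zero at the start; "torque": the same for the moment, N m; "opening": finger opening in m; "grip_force": force on a finger pad.
Only numpy, scipy, OpenCV 4.12 (cv2) and the standard library are available. Lean on these libraries where they do the work, as an engineer would, in place of code of your own. Each camera call takes 0.05 s, during which the arm holds its last target. There are 200 camera calls.

### The job

Make up the hub repair kit in the carrying tray: put the large bearing ring down over its spigot, lay the long bolt level in the two vee rests, the dark hexagon nut flat in the round recess and the cast hub upright in the square recess, each fully seated and roughly central in its nest. The smaller ring and the shorter bolt belong to another job: leave them lying where they are.

Things in the scene. Friction and masses are not known exactly. Their poses are not given: they have to be found in the camera images.
- bearing_ring_1: The larger of two light grey thick steel rings, lying flat: 70 mm outside, 36 mm bore, 30 mm high, about 0.5 kg. Origin: centre of its underside; z along the bore, up.
- hex_bolt_1: The longer, thicker of two light hexagon bolts, lying on its side: 87 mm long, shank 21 mm thick, head 36 mm across, 0.3 kg. Origin: on the bench under the middle of its length; y along the bolt: head at -43 to -28 mm, thread end +43; z up. Shank centre line 17 mm over the origin at the head, 12 at the thread end; balances near y = -6 mm.
- nut_m24: Dark brown-grey hexagon nut lying flat: 36 mm across flats (one pair faces along its x), 42 mm across corners, 19 mm high, 0.05 kg. Origin: centre of its underside; z up.
- casting: Dark cast iron hub standing on its square flange, 56 mm high: flange 46 (x) x 48 (y) x 10 mm with four bolt holes; above it the round hub, about 41 mm thick at the flange narrowing to 35 mm at the top; about 0.6 kg. Origin: centre of the flange's underside; z up, x and y along the flange's sides.
- bearing_ring_2: LOOK-ALIKE, not wanted: the smaller light grey ring, 56 mm outside, 24 mm bore, 22 mm high, loose, lying flat. Origin: centre of its underside.
- hex_bolt_2: LOOK-ALIKE, not wanted: the shorter, thinner hexagon-head bolt, 71 mm long, shank 16 mm thick, loose, lying on its side. Origin: on the bench under the middle of its length, y along it from head to thread.
- spigot_nest: Nest for the large ring: in its middle an upright aluminium spigot 24 mm thick, tip 23.5 mm above the block's top, its upper half tapering to 12 mm; the ring lies over it flat on the block. Green block 90 x 99 x 14 mm, fixed in the tray; origin: centre of its underside, 6 mm over the bench; x across, y along the tray, z up.
- vee_nest: Bolt nest: 6 mm thick dark steel 90-degree vee rests at y = -20 and +20 mm; vee bottoms 22 mm, tips 43 mm above the origin. The bolt lies along y, either way round, middle over the middle, shank centre line at 37 mm, head free outside; fingers go between the rests. Green block 90 x 99 x 14 mm, in the tray; origin: centre of its underside, 6 mm over the bench; x across, y along the tray, z up.
- round_nest: Nest for the nut: central round recess 52 mm wide, 6 mm deep, floor 8 mm above the origin, bevelled edge. Green block 90 x 99 x 14 mm, in the tray; origin: centre of its underside, 6 mm over the bench; x across, y along the tray, z up. The tray: low fixed sheet steel, 98 x 414 mm, rim 18 mm over the bench; four nests side by side, 100 mm apart, in any order; rod handles at its ends, 27 mm high.
- square_nest: Nest for the hub: central square recess 60 x 60 mm, sides along x and y, 6 mm deep, floor 8 mm above the origin, bevelled edge; the hub's flange lies flat in it. Green block 90 x 99 x 14 mm, fixed in the tray; origin: centre of its underside, 6 mm over the bench; x across, y along the tray, z up.
Things that resemble listed ones, but are neither listed nor needed, are in the scene too. What is shaped like the casting but red is not meant.

How it is judged:
By the outcome, as a careful person would: the job done as asked, in the order asked, and still so for the second after the job is handed in, with the robot touching nothing.
It also fails if it takes over 128 s, if anything falls off the work surface, if the arm or the gripper's body presses on something with over 40 N, if the wrist force passes 120 N, or if a joint passes its speed limit or range.

## Working session

There is one attempt and no reset: what is moved stays moved. The work goes in short steps, Python scripts to look and compute and a tool call to move; the robot and the scene stay as the last step left them, time stands still between calls to the robot, and variables do not carry over. Pictures are saved under pics/ and viewed, at most 14 in all, crops included, and the job is handed in when it is done.

Besides the shell and the picture viewer there is one more tool, called after "Emit:" as name(argument=value, ...), one argument or row to a line, values as JSON. carry_out: Moves the arm, as the interface text tells. Its arguments: {"type":"object","properties":{"deltas":{"type":"array","items":{"type":"array","items":{"type":"number"}}},"force":{"type":"number"}},"required":["deltas"]}

```bash
ls; mkdir -p pics; python3 - <<'E'
from cell import robot,cams
import cv2,numpy as np
s=robot.observe();print(s, robot.nose_length)
for n in("scene","side"):
    c=cams.read_camera(n);cv2.imwrite(f"pics/{n}0.png",c["image"]);np.savez(f"pics/{n}0.npz",**c)
    print(n,c["fx"],c["fy"],c["cx"],c["cy"],np.round(c["world_to_cam"],3).tolist())
E
```

```text
pics
{'time': 0.0, 'qpos': array([-1.38199558e+00,  3.42709281e-01,  1.52501862e+00, -2.60878828e-05,
        1.27537585e+00, -1.46042751e-01]), 'qvel': array([ 0.00186784,  0.00018487, -0.00039405, -0.00088448, -0.00186005,
       -0.00122309]), 'joint_efforts': array([ 2.30113221e-05, -4.31236196e+01, -2.44217259e+01,  7.18203024e-02,
        5.59960864e-02, -9.18980254e-05]), 'tool_pos': array([ 0.17244461, -0.49545751,  0.23405136]), 'tool_rot': array([-3.14009401e+00, -1.95220124e-04,  3.34850970e-01]), 'contact_force': array([-0.07809024, -0.05568696,  0.84108771]), 'torque': array([0.00223518, 0.01142968, 0.05795066]), 'grip_force': 0.0, 'opening': 0.09163921509670528} 0.008
scene 535.6474461237182 535.6474461237182 321.55004547726105 245.1197535773088 [[-0.763, -0.646, -0.005, 0.436], [0.4, -0.479, 0.782, -0.318], [-0.508, 0.594, 0.624, -0.765], [0.0, 0.0, 0.0, 1.0]]
side 466.5644961310089 466.5644961310089 321.293691426447 242.4519150989283 [[0.917, -0.398, 0.017, -0.593], [0.255, 0.621, 0.741, -0.14], [-0.305, -0.676, 0.671, -0.737], [0.0, 0.0, 0.0, 1.0]]
```

View pics/scene0.png

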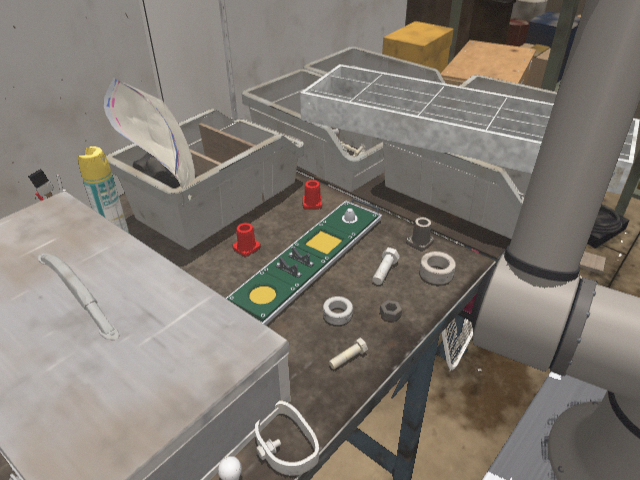

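View pics/side0.png

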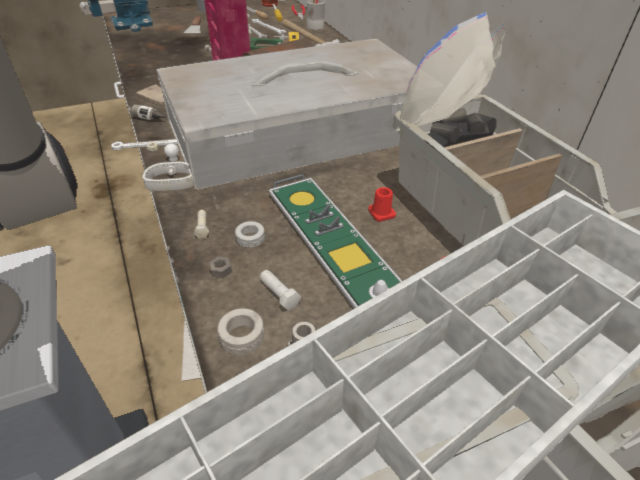

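The scene view shows the tray running from (245,310), round nest, to (350,215), spigot. The vee nest is at (293,265) and the square nest at (323,243). Large ring (437,267), hub (421,232), long bolt (385,265), nut (391,310). The look-alikes are ring 2 (338,310) and bolt 2 (348,353). Next I'll build a top-down map from depth.

```bash
cat > h.py <<'E'
import numpy as np,cv2
def cloud(c):
    v,u=np.mgrid[0:480,0:640];d=c["depth"]
    x=(u-c["cx"])/c["fx"];y=(v-c["cy"])/c["fy"]
    P=np.stack([x*d,-y*d,-d],-1)
    W=c["world_to_cam"];R=W[:3,:3];P=(P-W[:3,3])@R
    P[d<=0]=np.nan
    return P
E
python3 - <<'E'
from h import *
out=[]
x0,x1,y0,y1=0.15,0.8,-0.5,0.3
for n in("scene","side"):
    c=np.load(f"pics/{n}0.npz");P=cloud(c);I=c["image"]
    np.save(f"pics/{n}P.npy",P)
    for u,v in ([(437,290),(360,300),(350,210),(262,296),(322,243),(437,255)] if n=="scene" else [(300,200),(350,257),(240,310),(200,260),(380,285)]):
        print(n,u,v,np.round(P[v,u],4))
    m=np.isfinite(P[...,2])&(P[...,2]>-.02)&(P[...,2]<.1)&(P[...,0]>x0)&(P[...,0]<x1)&(P[...,1]>y0)&(P[...,1]<y1)
    from scipy.interpolate import griddata
    g=np.mgrid[x1:x0:-.00125,y1:y0:-.00125] if 0 else None
    A=np.zeros((520,640,3),np.uint8)
    r=((x1-P[m][:,0])*800).astype(int).clip(0,519);q=((y1-P[m][:,1])*800).astype(int).clip(0,639)
    o=np.argsort(P[m][:,2]);r,q=r[o],q[o];col=I[m][o]
    for a in(0,1):
        for b in(0,1):A[(r+a).clip(0,519),(q+b).clip(0,639)]=col
    cv2.imwrite(f"pics/top_{n}.png",A)
E
```

```text
scene 437 290 [ 0.3988 -0.1487 -0.0019]
scene 360 300 [ 0.4981 -0.0284 -0.0015]
scene 350 210 [ 0.6611 -0.2044  0.0434]
scene 262 296 [0.6369 0.098  0.0168]
scene 322 243 [ 0.6559 -0.1013  0.0148]
scene 437 255 [ 0.4382 -0.2071  0.0298]
side 300 200 [0.6367 0.0912 0.0143]
side 350 257 [ 0.6576 -0.1059  0.0154]
side 240 310 [ 0.4351 -0.1614  0.0299]
side 200 260 [0.4041 0.0062 0.0011]
side 380 285 [ 0.6596 -0.2104  0.0438]
```

View pics/top_scene.png

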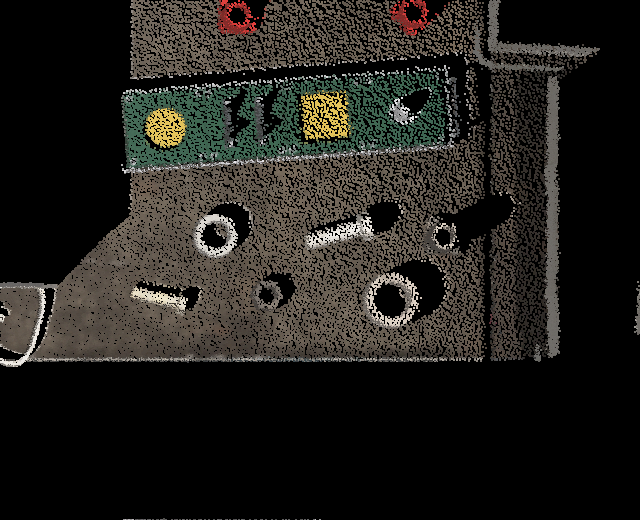

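```bash
cat > m.py <<'E'
from h import *
from scipy.optimize import least_squares
Ps=[];Cs=[];S=[]
for i,n in enumerate(("scene","side")):
    P=np.load(f"pics/{n}P.npy").reshape(-1,3);I=np.load(f"pics/{n}0.npz")["image"].reshape(-1,3)
    m=np.isfinite(P[:,2])&(P[:,2]>-.03)&(P[:,2]<.5)&(P[:,0]>.1)&(P[:,0]<.95)&(abs(P[:,1])<.7)
    Ps.append(P[m]);Cs.append(I[m].astype(int));S.append(np.full(m.sum(),i))
P=np.vstack(Ps);C=np.vstack(Cs);S=np.hstack(S)
def near(x,y,r,z0,z1):return (np.hypot(P[:,0]-x,P[:,1]-y)<r)&(P[:,2]>z0)&(P[:,2]<z1)
def outer(Q,R):  # fit circle of radius R to hull
    h=cv2.convexHull(Q[:,:2].astype(np.float32))[:,0]
    f=least_squares(lambda p:np.hypot(h[:,0]-p[0],h[:,1]-p[1])-R,Q[:,:2].mean(0),loss='soft_l1',f_scale=.001)
    return f.x,np.sqrt(np.mean(f.fun**2))
for i in(0,1):
    k=S==i
    print("cam",i)
    for nm,x,y,r,z0,z1,R in(("ring1",.43,-.19,.045,.026,.034,.034),("ring2",.505,.028,.04,.018,.026,.027),("nut",.431,-.036,.03,.0145,.023,.02),("hubtop",.505,-.256,.04,.05,.062,.0175),("spigot",.665,-.205,.03,.03,.055,.010)):
        Q=P[k&near(x,y,r,z0,z1)]
        if len(Q)>5:
            print(nm,len(Q),np.round(outer(Q,R),4) if 0 else [np.round(t,4) for t in outer(Q,R)],"medz",np.median(Q[:,2]).round(4))
    Q=P[k&near(.505,-.256,.045,.004,.014)];
    if len(Q)>5: print("flange",len(Q),cv2.minAreaRect(Q[:,:2].astype(np.float32)*1000))
    Q=P[k&near(.51,-.13,.06,.006,.05)];print("bolt",cv2.minAreaRect(Q[:,:2].astype(np.float32)*1000),Q[:,2].max())
    Q=P[k&near(.431,-.036,.03,.0145,.023)];print("nut rect",cv2.minAreaRect(Q[:,:2].astype(np.float32)*1000))
    ye=k&(C[:,1]>C[:,0]+50)&(C[:,2]>C[:,0]+70)&(P[:,0]>.58)&(P[:,0]<.72)&(abs(P[:,1])<.2)
    for nm,a,b in(("round",.04,.15),("square",-.16,-.05)):
        Q=P[ye&(P[:,1]>a)&(P[:,1]<b)];print(nm,cv2.minAreaRect(Q[:,:2].astype(np.float32)*1000),Q[:,:].mean(0).round(4))
    tr=k&(P[:,2]>.009)&(P[:,2]<.026)&(P[:,0]>.57)&(P[:,0]<.74)&(P[:,1]<.17)&(P[:,1]>-.28)
    Q=P[tr];print("tray",cv2.minAreaRect(Q[:,:2].astype(np.float32)*1000),np.median(Q[:,2]))
    b=k&(P[:,2]<.004)&(P[:,0]>.38)&(P[:,0]<.58)&(P[:,1]<.1)&(P[:,1]>-.28);print("benchz",np.median(P[b][:,2]))
# obstacle coarse max-height map
H=np.full((17,25),-.1)
ix=((P[:,0]-.1)/.05).astype(int);iy=((P[:,1]+.6)/.05).astype(int);ok=(ix>=0)&(ix<17)&(iy>=0)&(iy<25)
np.maximum.at(H,(ix[ok],iy[ok]),P[ok][:,2])
print("cols y from -.6 step .05");
for r in range(3,17):print(round(.1+.05*r,2),(H[r]*100).astype(int).tolist())
E
python3 m.py
```

```text
cam 0
ring1 393 [array([ 0.4252, -0.1879]), np.float64(0.0005)] medz 0.029
ring2 346 [array([0.5058, 0.0317]), np.float64(0.0008)] medz 0.021
nut 195 [array([ 0.432 , -0.0327]), np.float64(0.001)] medz 0.0181
hubtop 121 [array([ 0.5037, -0.2536]), np.float64(0.0017)] medz 0.0536
spigot 76 [array([ 0.6601, -0.2014]), np.float64(0.0015)] medz 0.0366
flange 165 ((505.6155090332031, -251.23089599609375), (48.23410415649414, 47.085689544677734), 88.6864013671875)
bolt ((508.1757507324219, -122.35630798339844), (34.5539436340332, 86.52198028564453), 15.106694221496582) 0.03384458851143402
nut rect ((432.0462341308594, -32.540992736816406), (36.567649841308594, 38.8307991027832), 56.0572624206543)
round ((642.4703979492188, 92.42506408691406), (48.67253112792969, 47.433658599853516), 62.917144775390625) [0.6417 0.0927 0.0139]
square ((657.2386474609375, -108.61001586914062), (58.623802185058594, 61.472042083740234), 2.9264917373657227) [ 0.657  -0.107   0.0136]
tray ((651.1753540039062, -61.49717712402344), (104.82024383544922, 426.9833068847656), 4.519852161407471) 0.018613755130715528
ben
[... 1865 characters left out ...]
0.6 [23, 23, 22, 22, 23, 23, 2, 2, 2, 2, 2, 4, 4, 2, 2, 2, 14, 14, 14, 15, 15, 15, 14, 14, -10]
0.65 [23, 23, 22, 22, 23, 23, 2, 4, 4, 2, 2, 4, 4, 2, 2, 2, 14, 15, 15, 18, 15, 15, 14, 14, 12]
0.7 [10, 23, 22, 22, 22, 23, 10, 2, 2, 2, 2, 1, 0, 0, 0, 0, 14, 15, 15, 18, 15, 15, 14, 14, 13]
0.75 [13, 23, 22, 22, 22, 23, 15, 5, 5, 0, 0, 5, 5, 0, 0, 0, 14, 14, 15, 18, 15, 15, 14, 14, 13]
0.8 [6, 23, 23, 18, 22, 23, 22, 5, 0, 14, 16, 16, 16, 20, 16, 0, 14, 15, 17, 18, 14, 15, 15, 14, 13]
0.85 [-10, 23, 23, 23, 23, 23, 23, 16, 16, 16, 16, 16, 26, 30, 16, 0, 14, 15, 16, 17, 15, 15, 15, 14, 12]
0.9 [-10, 20, 23, 23, 23, 16, 16, -10, -10, 15, -10, 22, 30, 33, 16, 0, 14, 15, 15, 15, 15, 14, 15, 14, -10]
```

The two cameras agree to about 4 mm, and the sizes and heights come out right. The nests run round, vee, square, spigot at yaw ≈ 4.2°. Now a move helper, then the first move.

```bash
cat > p.py <<'E'
import sys,numpy as np
from cell import robot
# usage: p.py x y z yawdeg opening [nrows]   -> rows in tool axes (tool points down)
x,y,z,yd,op=map(float,sys.argv[1:6]);s=robot.observe()
p=np.array(s["tool_pos"]);yaw=s["tool_rot"][2]
d=np.array([x,y,z])-p;t=-((np.radians(yd)-yaw+np.pi)%(2*np.pi)-np.pi)
n=int(max(np.ceil(np.abs(d).max()/.038),np.ceil(abs(t)/.12),1)) 
n=max(n,int(sys.argv[6]) if len(sys.argv)>6 else 1)
q=p.copy();a=yaw
for i in range(n):
    w=(p+d*(i+1)/n)-q
    c,sn=np.cos(a),np.sin(a)
    r=np.round([100*(c*w[0]+sn*w[1]),100*(sn*w[0]-c*w[1]),-100*w[2]],2)
    q=q+np.array([c*r[0]+sn*r[1],sn*r[0]-c*r[1],-r[2]])/100
    tt=round(t/n,3);a-=tt
    print([*r.tolist(),0,0,tt,op],end=", ")
print("\nrows",n,"from",p.round(4),round(np.degrees(yaw),2),"rp",s["tool_rot"][:2].round(4),"end",q.round(4))
E
python3 - <<'E'
import numpy as np
exec(open('m.py').read().split("for i in(0,1)")[0])
for x0 in np.arange(.35,.75,.05):
    m=(P[:,0]>x0)&(P[:,0]<x0+.05)&(P[:,2]>.06)&(P[:,1]<0);print(round(x0,2),P[m][:,1].max().round(3), end='; ')
E
python3 p.py .30 -.40 .30 0 1 8
```

```text
0.35 -0.364; 0.4 -0.362; 0.45 -0.362; 0.5 -0.362; 0.55 -0.35; 0.6 -0.339; 0.65 -0.327; 0.7 -0.291; [1.9, -0.6, -0.82, 0, 0, np.float64(0.042), 1.0], [1.87, -0.69, -0.83, 0, 0, np.float64(0.042), 1.0], [1.84, -0.76, -0.82, 0, 0, np.float64(0.042), 1.0], [1.81, -0.83, -0.82, 0, 0, np.float64(0.042), 1.0], [1.77, -0.92, -0.83, 0, 0, np.float64(0.042), 1.0], [1.73, -0.98, -0.82, 0, 0, np.float64(0.042), 1.0], [1.69, -1.06, -0.82, 0, 0, np.float64(0.042), 1.0], [1.64, -1.13, -0.83, 0, 0, np.float64(0.042), 1.0], 
rows 8 from [ 0.1724 -0.4955  0.2341] 19.18 rp [-3.1402e+00 -2.0000e-04] end [ 0.3 -0.4  0.3]
```

Emit:
carry_out(
  deltas=[
    [0,0,-3,0,0,0,1],
    [0,0,-3,0,0,0,1],
    [2.5,-1,-1,0,0,0.05,1],
    [2.5,-1,0,0,0,0.05,1],
    [2.5,-1,0,0,0,0.05,1],
    [2.5,-1.5,0,0,0,0.05,1],
    [2.5,-1.5,0,0,0,0.05,1],
    [2.5,-1.5,0,0,0,0.05,1],
  ],
)

```text
time: 0.77
tool_pos: [0.3049, -0.3901, 0.3045]
tool_rot: [-3.141, 0.0, 0.032]
contact_force: [-0.2, -0.4, -0.2]
opening: 0.0921
grip_force: 0.0
```

```bash
sed -i 's/tt=round(t\/n,3)/tt=float(round(t\/n,3))/' p.py; python3 p.py .47 -.14 .27 0 1 8
```

```text
[2.16, -3.06, 0.43, 0, 0, 0.004, 1.0], [2.15, -3.07, 0.43, 0, 0, 0.004, 1.0], [2.14, -3.07, 0.43, 0, 0, 0.004, 1.0], [2.13, -3.09, 0.43, 0, 0, 0.004, 1.0], [2.11, -3.09, 0.44, 0, 0, 0.004, 1.0], [2.1, -3.1, 0.43, 0, 0, 0.004, 1.0], [2.09, -3.11, 0.43, 0, 0, 0.004, 1.0], [2.08, -3.12, 0.43, 0, 0, 0.004, 1.0], 
rows 8 from [ 0.3049 -0.3901  0.3045] 1.83 rp [-3.141e+00  4.000e-04] end [ 0.47 -0.14  0.27]
```

Emit:
carry_out(
  deltas=[
    [2.1,-3.1,0.4,0,0,0,1],
    [2.1,-3.1,0.4,0,0,0,1],
    [2.1,-3.1,0.4,0,0,0,1],
    [2.1,-3.1,0.5,0,0,0,1],
    [2.1,-3.1,0.5,0,0,0,1],
    [2.1,-3.1,0.5,0,0,0,1],
    [2.1,-3.1,0.4,0,0,0,1],
    [2,-3,0.4,0,0,0,1],
  ],
)

```text
time: 1.43
tool_pos: [0.4631, -0.1368, 0.2693]
tool_rot: [-3.141, 0.0, 0.035]
contact_force: [0.4, -0.4, -0.4]
opening: 0.0919
grip_force: 0.0
```

```bash
python3 - <<'E'
from cell import robot,cams
import cv2,numpy as np
c=cams.read_camera("wrist");cv2.imwrite("pics/w1.png",c["image"]);np.savez("pics/w1.npz",**c)
s=robot.observe();print(s["tool_pos"],s["tool_rot"],c["fx"],c["cx"],c["cy"]);W=c["world_to_cam"];print(np.round(W,3).tolist(),(-W[:3,:3].T@W[:3,3]).round(3))
E
```

```text
[ 0.46521118 -0.13175787  0.26847947] [-3.13738259e+00 -4.61259005e-04  3.84126997e-02] 371.64829954431775 318.0053558543788 241.28472791960132
[[0.036, -0.999, 0.0, -0.154], [0.962, 0.034, -0.273, -0.397], [0.272, 0.01, 0.962, -0.548], [0.0, 0.0, 0.0, 1.0]] [ 0.537 -0.134  0.419]
```

View pics/w1.png

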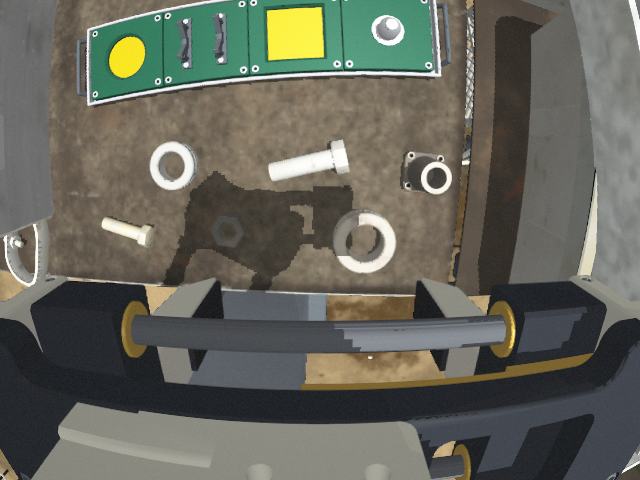

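The wrist view shows the ring at (364,240), the hub top at (435,178), the bolt from (271,168) to the head at (347,157), and the nut at (228,231). The recesses are at (127,58) and (295,33), and the spigot at (388,28). I'll enlarge it.

```bash
python3 - <<'E'
import cv2
I=cv2.imread("pics/w1.png")[0:280,80:480];cv2.imwrite("pics/w1c.png",cv2.resize(I,None,fx=2,fy=2,interpolation=cv2.INTER_CUBIC))
E
cat >> h.py <<'E'
def ray(c,u,v,z):
    """wrist fisheye pixel -> world point on plane z"""
    x=(u-c["cx"])/c["fx"];y=(v-c["cy"])/c["fy"];th=np.hypot(x,y);k=np.sin(th)/max(th,1e-9)
    d=np.array([x*k,-y*k,-np.cos(th)]);W=c["world_to_cam"];R=W[:3,:3];o=-R.T@W[:3,3];d=R.T@d
    return o+d*(z-o[2])/d[2]
def wcloud(c):
    v,u=np.mgrid[0:480,0:640];d=c["depth"]
    x=(u-c["cx"])/c["fx"];y=(v-c["cy"])/c["fy"];th=np.hypot(x,y);k=np.tan(th)/np.maximum(th,1e-9)
    P=np.stack([x*k*d,-y*k*d,-d],-1);W=c["world_to_cam"];P=(P-W[:3,3])@W[:3,:3];P[d<=0]=np.nan
    return P
E
```

```text
(no output)
```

View pics/w1c.png

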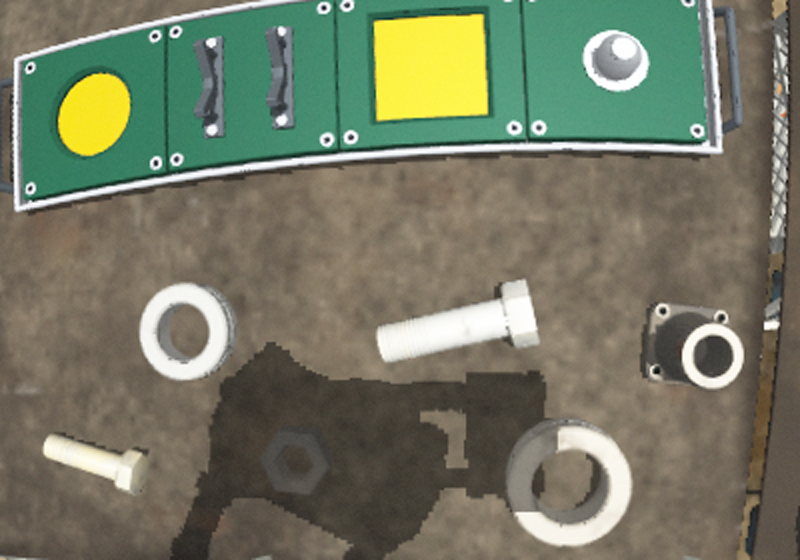

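Crop shows the ring top centred at (572,482). The nut corners point along image x, so its flats face world x. Hub top is at (711,355), and the flange holes at (662,311), (721,317), (655,371). The bolt ends are at (380,344) and (537,314), the spigot tip at (625,48).

```bash
python3 - <<'E'
from h import *
c=np.load("pics/w1.npz")
f=lambda u,v,z:ray(c,u/2+80-.25,v/2-.25,z)
for n,u,v,z in [("ring1",572,482,.03),("nut",295,461,.019),("hub",711,355,.056),("hole",662,311,.01),("hole",721,317,.01),("hole",655,371,.01),("thr",380,344,.012),("head",537,314,.018),("spig",625,48,.0435),("sbase",616,61,.022),("sq",374,22,.014),("sq",486,14,.014),("sq",490,116,.014),("sq",377,121,.014),("round",94,114,.014),
 ("screw",31,68,.02),("screw",30,188,.02),("scr",687,2,.02),("scr",697,131,.02),("scr",155,163,.02),("scr",177,160,.02),("scr",327,140,.02),("scr",350,137,.02),("scr",514,128,.02),("scr",539,128,.02)]:
    print(n,f(u,v,z).round(4))
P=wcloud(c)
for nm,u,v in(("bench",300,200),("green",270,60),("ringtop",385,250)):print(nm,P[v,u].round(4),ray(c,u,v,P[v,u,2])[:2].round(4))
E
python3 p.py .4255 -.19 .12 0 1 4
```

```text
ring1 [ 0.4289 -0.1905  0.03  ]
nut [ 0.4326 -0.0354  0.019 ]
hub [ 0.5052 -0.254   0.056 ]
hole [ 0.524  -0.2383  0.01  ]
hole [ 0.5234 -0.2735  0.01  ]
hole [ 0.4899 -0.2367  0.01  ]
thr [ 0.4988 -0.0828  0.012 ]
head [ 0.5184 -0.1676  0.018 ]
spig [ 0.6622 -0.2053  0.0435]
sbase [ 0.6611 -0.2046  0.022 ]
sq [ 0.6813 -0.0733  0.014 ]
sq [ 0.6868 -0.1343  0.014 ]
sq [ 0.6264 -0.1385  0.014 ]
sq [ 0.6225 -0.0778  0.014 ]
round [0.639  0.0939 0.014 ]
screw [0.6743 0.1395 0.02  ]
screw [0.5972 0.1346 0.02  ]
scr [ 0.7034 -0.2447  0.02  ]
scr [ 0.6263 -0.251   0.02  ]
scr [0.6036 0.0483 0.02  ]
scr [0.6042 0.0346 0.02  ]
scr [ 0.611 -0.052  0.02 ]
scr [ 0.6124 -0.0644  0.02  ]
scr [ 0.6189 -0.1513  0.02  ]
scr [ 0.6197 -0.1645  0.02  ]
bench [ 0.4659 -0.1164 -0.0016] [ 0.4659 -0.1164]
green [ 0.6221 -0.0801  0.0173] [ 0.6221 -0.0801]
ringtop [ 0.4192 -0.2128  0.0304] [ 0.4192 -0.2128]
[-1.05, 1.42, 3.71, 0, 0, 0.01, 1.0], [-1.03, 1.42, 3.71, 0, 0, 0.01, 1.0], [-1.02, 1.44, 3.72, 0, 0, 0.01, 1.0], [-1.01, 1.45, 3.71, 0, 0, 0.01, 1.0], 
rows 4 from [ 0.4652 -0.1318  0.2685] 2.2 rp [-3.1374e+00 -5.0000e-04] end [ 0.4255 -0.19    0.12  ]
```

Emit:
carry_out(
  deltas=[
    [-1.2,1.4,3.5,0,0,0.02,1],
    [-1.1,1.5,3.5,0,0,0.018,1],
    [-0.8,1.5,3.5,0,0,0,1],
    [-0.5,1.4,3.5,0,0,0,1],
    [0,0,3.5,0,0,0,1],
    [0,0,2,0,0,0,1],
    [0,0,0,0,0,0,1],
    [0,0,0,0,0,0,1],
  ],
)

```text
time: 2.15
tool_pos: [0.4266, -0.1972, 0.0742]
tool_rot: [-3.14, 0.002, -0.003]
contact_force: [0.6, -0.6, 0.8]
opening: 0.0918
grip_force: 0.0
```

```bash
python3 p.py .428 -.19 .015 0 1 2
```

```text
[0.07, -0.36, 2.96, 0, 0, -0.002, 1.0], [0.07, -0.36, 2.96, 0, 0, -0.002, 1.0], 
rows 2 from [ 0.4266 -0.1972  0.0742] -0.2 rp [-3.1402e+00  2.2000e-03] end [ 0.428 -0.19   0.015]
```

Emit:
carry_out(
  deltas=[
    [0.15,-0.7,1,0,0,0,1],
    [0,0,1.5,0,0,0,1],
    [0,0,1.5,0,0,0,1],
    [0,0,1,0,0,0,1],
    [0,0,0.9,0,0,0,1],
    [0,0,0,0,0,0,0.5],
    [0,0,0,0,0,0,0.5],
    [0,0,0,0,0,0,0.5],
  ],
  force=35,
)

```text
time: 2.82
tool_pos: [0.4295, -0.1907, 0.0168]
tool_rot: [3.14, -0.002, -0.003]
contact_force: [-0.1, 0.2, 0.5]
opening: 0.0763
grip_force: 0.0
```

Emit:
carry_out(
  deltas=[
    [0,0,0,0,0,0,0.5],
    [0,0,0,0,0,0,0.5],
    [0,0,0,0,0,0,0.5],
    [0,0,-0.5,0,0,0,0.5],
    [0,0,-0.5,0,0,0,0.5],
    [0,0,-1,0,0,0,0.5],
    [0,0,-2,0,0,0,0.5],
    [0,0,-3,0,0,0,0.5],
  ],
)

```text
time: 3.48
tool_pos: [0.4268, -0.1892, 0.0846]
tool_rot: [-3.138, 0.005, -0.003]
contact_force: [0.6, -0.2, -5.9]
opening: 0.0676
grip_force: 35.0
```

```bash
python3 p.py .6625 -.206 .11 90 .5 16
```

```text
[1.47, 0.1, -0.16, 0, 0, -0.098, 0.5], [1.46, 0.24, -0.16, 0, 0, -0.098, 0.5], [1.43, 0.39, -0.16, 0, 0, -0.098, 0.5], [1.38, 0.52, -0.16, 0, 0, -0.098, 0.5], [1.32, 0.66, -0.16, 0, 0, -0.098, 0.5], [1.25, 0.78, -0.15, 0, 0, -0.098, 0.5], [1.17, 0.9, -0.16, 0, 0, -0.098, 0.5], [1.08, 1.01, -0.16, 0, 0, -0.098, 0.5], [0.97, 1.11, -0.16, 0, 0, -0.098, 0.5], [0.86, 1.21, -0.16, 0, 0, -0.098, 0.5], [0.74, 1.28, -0.16, 0, 0, -0.098, 0.5], [0.61, 1.34, -0.16, 0, 0, -0.098, 0.5], [0.47, 1.4, -0.16, 0, 0, -0.098, 0.5], [0.34, 1.44, -0.16, 0, 0, -0.098, 0.5], [0.19, 1.46, -0.16, 0, 0, -0.098, 0.5], [0.05, 1.48, -0.15, 0, 0, -0.098, 0.5], 
rows 16 from [ 0.4268 -0.1892  0.0846] -0.19 rp [-3.1383  0.0053] end [ 0.6625 -0.206   0.11  ]
```

Emit:
carry_out(
  deltas=[
    [1.5,0.1,-1,0,0,-0.1,0.5],
    [1.5,0.2,-1,0,0,-0.1,0.5],
    [1.4,0.4,-0.5,0,0,-0.1,0.5],
    [1.4,0.5,0,0,0,-0.1,0.5],
    [1.3,0.7,0,0,0,-0.1,0.5],
    [1.3,0.8,0,0,0,-0.1,0.5],
    [1.2,0.9,0,0,0,-0.1,0.5],
    [1.1,1,0,0,0,-0.1,0.5],
  ],
)

```text
time: 4.15
tool_pos: [0.5479, -0.1971, 0.1103]
tool_rot: [-3.14, 0.001, 0.802]
contact_force: [0.2, 0.4, -5.9]
opening: 0.0674
grip_force: 35.0
```

Emit:
carry_out(
  deltas=[
    [1,1.1,0,0,0,-0.1,0.5],
    [0.9,1.2,0,0,0,-0.1,0.5],
    [0.7,1.3,0,0,0,-0.1,0.5],
    [0.6,1.3,0,0,0,-0.1,0.5],
    [0.5,1.4,0,0,0,-0.1,0.5],
    [0.3,1.4,0,0,0,-0.1,0.5],
    [0.2,1.4,0,0,0,-0.08,0.5],
    [0,1.4,0,0,0,0,0.5],
  ],
)

```text
time: 4.82
tool_pos: [0.6638, -0.2028, 0.1097]
tool_rot: [-3.139, -0.001, 1.481]
contact_force: [-0.1, -0.8, -6.0]
opening: 0.0679
grip_force: 35.0
```

```bash
python3 - <<'E'
from cell import robot,cams
import cv2,numpy as np
c=cams.read_camera("wrist");cv2.imwrite("pics/w2.png",c["image"]);np.savez("pics/w2.npz",**c)
E
python3 p.py .6625 -.206 .08 90 .5 2
```

```text
[-0.16, -0.17, 1.49, 0, 0, -0.046, 0.5], [-0.16, -0.18, 1.48, 0, 0, -0.046, 0.5], 
rows 2 from [ 0.6663 -0.2031  0.1097] 84.69 rp [ 3.141e+00 -3.000e-04] end [ 0.6625 -0.206   0.08  ]
```

View pics/w2.png

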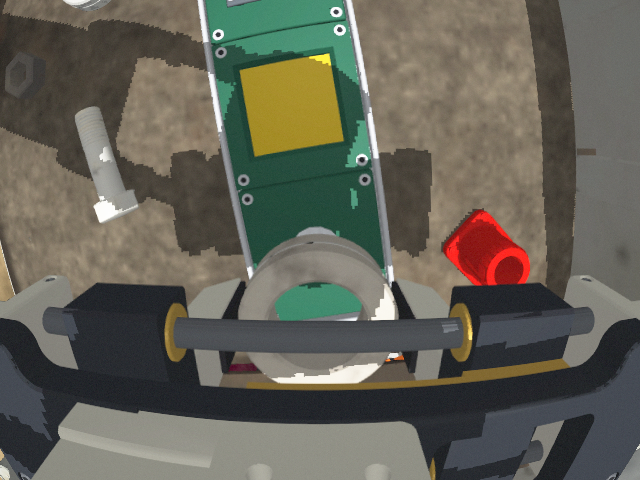

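The ring is held level, with its top face centred near (317,312), outer edges from 240 to 395. The spigot is hidden beneath it.

```bash
python3 - <<'E'
from h import *
c=np.load("pics/w2.npz");P=wcloud(c)
for u,v in((317,312),(240,312),(395,312),(317,238),(317,387)):print(ray(c,u,v,.124).round(4))
for u,v in((317,258),(255,300),(383,300)):print(P[v,u].round(4))
for n,u,v in(("sq",240,70),("sq",328,54),("sq",344,141),("sq",254,156)):print(n,ray(c,u,v,.014).round(4))
E
```

```text
[ 0.6642 -0.1978  0.124 ]
[ 0.6326 -0.1955  0.124 ]
[ 0.6962 -0.2011  0.124 ]
[ 0.667  -0.1669  0.124 ]
[ 0.6608 -0.2363  0.124 ]
[ 0.6662 -0.1755  0.122 ]
[ 0.6394 -0.1911  0.1228]
[ 0.6913 -0.1953  0.1234]
sq [ 0.6234 -0.0778  0.014 ]
sq [ 0.6819 -0.0737  0.014 ]
sq [ 0.6871 -0.1327  0.014 ]
sq [ 0.6272 -0.1369  0.014 ]
```

Emit:
carry_out(
  deltas=[
    [-0.2,-0.3,1,0,0,-0.05,0.5],
    [0,0,1,0,0,0,0.5],
    [0,0,0.8,0,0,0,0.5],
    [0,0,0,0,0,0,0.5],
    [0,0,0,0,0,0,0.5],
    [0,0,0,0,0,0,0.5],
    [0,0,0,0,0,0,0.5],
    [0,0,0,0,0,0,0.5],
  ],
)

```text
time: 5.53
tool_pos: [0.6612, -0.2051, 0.0835]
tool_rot: [3.14, 0.001, 1.527]
contact_force: [-0.1, -0.6, -6.9]
opening: 0.0679
grip_force: 35.0
```

```bash
python3 p.py .6625 -.2055 .036 88 .5 4
```

```text
[-0.01, 0.03, 1.19, 0, 0, -0.002, 0.5], [-0.01, 0.04, 1.18, 0, 0, -0.002, 0.5], [-0.01, 0.03, 1.19, 0, 0, -0.002, 0.5], [-0.01, 0.03, 1.19, 0, 0, -0.002, 0.5], 
rows 4 from [ 0.6612 -0.2051  0.0835] 87.46 rp [3.1404e+00 5.0000e-04] end [ 0.6625 -0.2055  0.036 ]
```

Emit:
carry_out(
  deltas=[
    [0,0.1,1,0,0,0,0.5],
    [0,0,1,0,0,0,0.5],
    [0,0,1,0,0,0,0.5],
    [0,0,0.7,0,0,0,0.5],
    [0,0,0.5,0,0,0,0.5],
    [0,0,0.3,0,0,0,0.5],
    [0,0,0.2,0,0,0,0.5],
    [0,0,0,0,0,0,0.5],
  ],
)

```text
time: 6.2
tool_pos: [0.6618, -0.205, 0.0367]
tool_rot: [3.142, 0.0, 1.527]
contact_force: [-2.0, 1.0, -1.3]
opening: 0.0679
grip_force: 35.0
```

Emit:
carry_out(
  deltas=[
    [0,0,0,0,0,0,1],
    [0,0,0,0,0,0,1],
    [0,0,0,0,0,0,1],
    [0,0,0,0,0,0,1],
    [0,0,-1,0,0,0,1],
    [0,0,-2,0,0,0,1],
    [0,0,-3,0,0,0,1],
    [0,0,-3,0,0,0,1],
  ],
)

```text
time: 6.87
tool_pos: [0.6615, -0.2049, 0.1268]
tool_rot: [-3.141, -0.0, 1.527]
contact_force: [0.5, 0.1, 0.8]
opening: 0.0917
grip_force: 0.0
```

```bash
python3 p.py .509 -.125 .12 105.3 0.7 8
```

```text
[0.91, -1.95, 0.08, 0, 0, -0.039, 0.7], [0.99, -1.91, 0.09, 0, 0, -0.039, 0.7], [1.06, -1.87, 0.08, 0, 0, -0.039, 0.7], [1.14, -1.83, 0.09, 0, 0, -0.039, 0.7], [1.2, -1.78, 0.08, 0, 0, -0.039, 0.7], [1.28, -1.74, 0.09, 0, 0, -0.039, 0.7], [1.34, -1.68, 0.08, 0, 0, -0.039, 0.7], [1.4, -1.63, 0.09, 0, 0, -0.039, 0.7], 
rows 8 from [ 0.6615 -0.2049  0.1268] 87.48 rp [-3.1405e+00 -4.0000e-04] end [ 0.5091 -0.125   0.12  ]
```

Emit:
carry_out(
  deltas=[
    [0.9,-1.9,0,0,0,-0.037,0.7],
    [1,-1.9,0,0,0,-0.037,0.7],
    [1,-1.9,0,0,0,-0.037,0.7],
    [1.1,-1.8,0.2,0,0,-0.037,0.7],
    [1.2,-1.8,0.2,0,0,-0.037,0.7],
    [1.2,-1.7,0.2,0,0,-0.037,0.7],
    [1.2,-1.6,0,0,0,-0.037,0.7],
    [1.1,-1.6,0,0,0,-0.037,0.7],
  ],
)

```text
time: 7.53
tool_pos: [0.5122, -0.1294, 0.1206]
tool_rot: [3.14, 0.001, 1.825]
contact_force: [0.2, 0.0, -0.1]
opening: 0.0644
grip_force: 0.0
```

Emit:
carry_out(
  deltas=[
    [0,0,1,0,0,0,0.7],
    [0,0,1,0,0,0,0.7],
    [0,0,1,0,0,0,0.7],
    [0,0,1,0,0,0,0.7],
    [0,0,0,0,0,0,0.7],
    [0,0,0,0,0,0,0.7],
    [0,0,0,0,0,0,0.7],
    [0,0,0,0,0,0,0.7],
  ],
)

```text
time: 8.2
tool_pos: [0.5133, -0.1302, 0.0799]
tool_rot: [3.141, 0.0, 1.823]
contact_force: [0.3, -0.6, 0.4]
opening: 0.0639
grip_force: 0.0
```

```bash
python3 - <<'E'
from cell import robot,cams
import cv2,numpy as np
c=cams.read_camera("wrist");cv2.imwrite("pics/w3.png",c["image"]);np.savez("pics/w3.npz",**c)
E
python3 p.py .510 -.129 .0105 104.5 .7 4
```

```text
[0.05, -0.07, 1.74, 0, 0, -0.0, 0.7], [0.05, -0.07, 1.74, 0, 0, -0.0, 0.7], [0.05, -0.08, 1.74, 0, 0, -0.0, 0.7], [0.05, -0.07, 1.73, 0, 0, -0.0, 0.7], 
rows 4 from [ 0.5133 -0.1302  0.08  ] 104.43 rp [3.1409e+00 6.0000e-04] end [ 0.51   -0.129   0.0105]
```

View pics/w3.png

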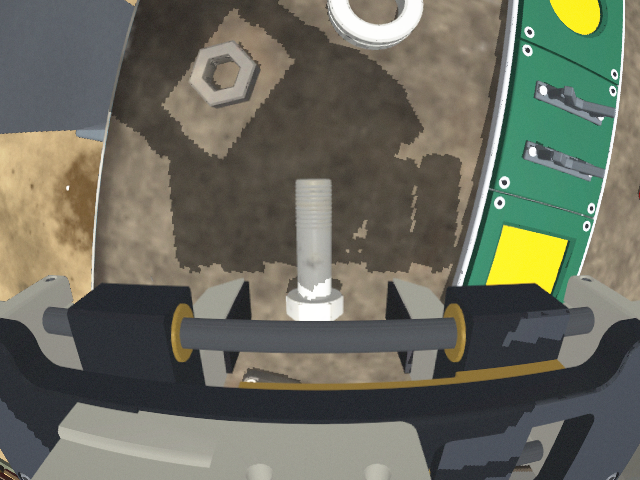

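The bolt is aligned with the tool: thread end at (313,180), axis vertical, head near (315,305).

```bash
python3 - <<'E'
from h import *
c=np.load("pics/w3.npz")
a=ray(c,313,180,.018);b=ray(c,314.5,318,.02);m=ray(c,314,250,.02)
for t in(a,b,m):print(t.round(4))
print(np.degrees(np.arctan2(-(a-b)[0],(a-b)[1])))
y=np.radians(104.43);T=np.array([.5133,-.1302])
for p in(a,b,m):
    d=p[:2]-T;print("tool x,y mm",1000*(np.cos(y)*d[0]+np.sin(y)*d[1]),1000*(np.sin(y)*d[0]-np.cos(y)*d[1]))
I=c["image"][20:130,170:290];cv2.imwrite("pics/nut.png",cv2.resize(I,None,fx=5,fy=5,interpolation=cv2.INTER_CUBIC))
E
```

```text
[ 0.4984 -0.0829  0.018 ]
[ 0.5206 -0.1662  0.02  ]
[ 0.5092 -0.1226  0.02  ]
14.902194150714474
tool x,y mm 49.46761903162763 -2.6345658457448287
tool x,y mm -36.66209122727964 -1.924725321337607
tool x,y mm 8.374891395950842 -2.109806625814934
```

View pics/nut.png

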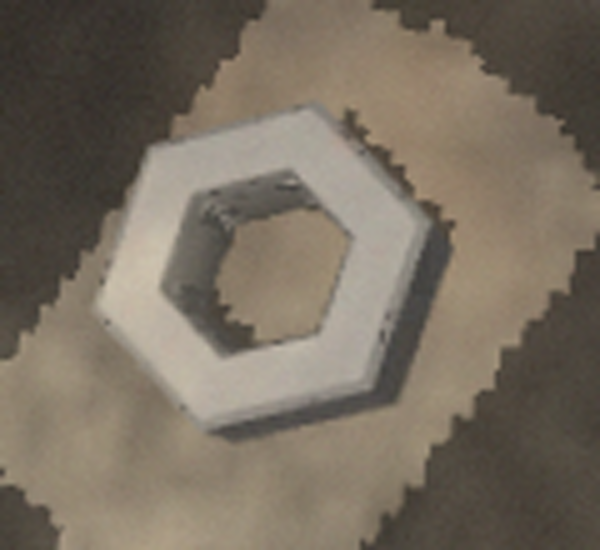

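Nut top corners in the crop: (155,145), (315,105), (430,225), (375,390), (208,430), (97,305).

Emit:
carry_out(
  deltas=[
    [0.2,-0.2,1.5,0,0,0,0.7],
    [0,0,1.5,0,0,0,0.7],
    [0,0,1.5,0,0,0,0.7],
    [0,0,1,0,0,0,0.7],
    [0,0,0.8,0,0,0,0.7],
    [0,0,0.6,0,0,0,0.7],
    [0,0,0,0,0,0,0.1],
    [0,0,0,0,0,0,0.1],
  ],
  force=30,
)

```text
time: 8.92
tool_pos: [0.5106, -0.1286, 0.0108]
tool_rot: [3.142, 0.0, 1.823]
contact_force: [0.3, 0.2, 1.0]
opening: 0.055
grip_force: 0.0
```

Emit:
carry_out(
  deltas=[
    [0,0,0,0,0,0,0.1],
    [0,0,0,0,0,0,0.1],
    [0,0,0,0,0,0,0.1],
    [0,0,0,0,0,0,0.1],
    [0,0,0,0,0,0,0.1],
    [0,0,0,0,0,0,0.1],
    [0,0,0,0,0,0,0.1],
    [0,0,0,0,0,0,0.1],
  ],
)

```text
time: 9.58
tool_pos: [0.5105, -0.1286, 0.0109]
tool_rot: [3.141, 0.0, 1.823]
contact_force: [-0.1, -0.2, 3.2]
opening: 0.0198
grip_force: 30.0
```

```bash
python3 - <<'E'
from h import *
c=np.load("pics/w3.npz")
C=np.array([ray(c,u/5+170-.4,v/5+20-.4,.019)[:2] for u,v in((155,145),(315,105),(430,225),(375,390),(208,430),(97,305))])
print("nut",C.mean(0).round(4),[round(float(np.degrees(np.arctan2(*(p-C.mean(0))[::-1]))),1) for p in C],(np.linalg.norm(C-C.mean(0),axis=1)*1000).round(1))
E
```

```text
nut [ 0.4323 -0.0342] [144.0, 86.4, 24.2, -35.0, -93.8, -156.6] [20.4 19.8 20.  20.6 20.2 20.2]
```

Emit:
carry_out(
  deltas=[
    [0,0,-0.5,0,0,0,0.1],
    [0,0,-1,0,0,0,0.1],
    [0,0,-2,0,0,0,0.1],
    [0,0,-2,0,0,0,0.1],
    [0,0,-3,0,0,0,0.1],
    [0,0,-3,0,0,0,0.1],
    [0,0,0,0,0,0,0.1],
    [0,0,0,0,0,0,0.1],
  ],
)

```text
time: 10.25
tool_pos: [0.5112, -0.1288, 0.1277]
tool_rot: [3.138, 0.003, 1.823]
contact_force: [0.2, 0.1, -2.7]
opening: 0.0203
grip_force: 30.0
```

```bash
python3 p.py .648 -.0102 .115 94.2 .1 7
```

```text
[1.15, 2.31, 0.18, 0, 0, 0.026, 0.1], [1.22, 2.29, 0.18, 0, 0, 0.026, 0.1], [1.27, 2.25, 0.18, 0, 0, 0.026, 0.1], [1.33, 2.22, 0.18, 0, 0, 0.026, 0.1], [1.39, 2.18, 0.19, 0, 0, 0.026, 0.1], [1.44, 2.15, 0.18, 0, 0, 0.026, 0.1], [1.5, 2.1, 0.18, 0, 0, 0.026, 0.1], 
rows 7 from [ 0.5112 -0.1288  0.1277] 104.44 rp [3.1384e+00 2.6000e-03] end [ 0.648  -0.0102  0.115 ]
```

Emit:
carry_out(
  deltas=[
    [1.1,2.3,0.2,0,0,0.026,0.1],
    [1.2,2.3,0.2,0,0,0.026,0.1],
    [1.3,2.3,0.2,0,0,0.026,0.1],
    [1.3,2.2,0.2,0,0,0.026,0.1],
    [1.4,2.2,0.2,0,0,0.026,0.1],
    [1.5,2.1,0.2,0,0,0.026,0.1],
    [1.5,2.1,0.1,0,0,0.026,0.1],
    [0,0,0,0,0,0,0.1],
  ],
)

```text
time: 10.92
tool_pos: [0.6487, -0.0064, 0.1102]
tool_rot: [-3.14, -0.002, 1.642]
contact_force: [-0.5, 0.3, -2.6]
opening: 0.0199
grip_force: 30.0
```

```bash
python3 - <<'E'
from cell import robot,cams
import cv2,numpy as np
c=cams.read_camera("wrist");cv2.imwrite("pics/w4.png",c["image"]);np.savez("pics/w4.npz",**c)
E
python3 p.py .648 -.0102 .07 94.2 .1 4
```

```text
[-0.06, 0.02, 1.0, 0, 0, -0.0, 0.1], [-0.05, 0.02, 1.01, 0, 0, -0.0, 0.1], [-0.06, 0.01, 1.0, 0, 0, -0.0, 0.1], [-0.06, 0.02, 1.01, 0, 0, -0.0, 0.1], 
rows 4 from [ 0.6471 -0.008   0.1102] 94.16 rp [-3.1384e+00 -9.0000e-04] end [ 0.648  -0.0102  0.07  ]
```

View pics/w4.png

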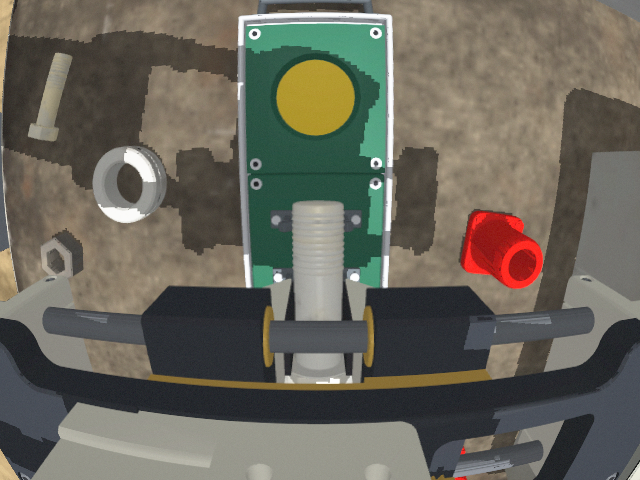

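The bolt is held along the tray with the thread end at (318,204). The vee rest feet are at (278,219)/(355,219) and (278,278)/(355,278), and the round recess centre is at (316,97).

```bash
python3 - <<'E'
from h import *
c=np.load("pics/w4.npz");T=np.array([.6471,-.008]);y=np.radians(94.16)
P=wcloud(c);print(P[215,318],P[219,278],P[97,316],P[40,300])
for n,u,v,z in(("thread",318,204,.1102+.0045),("r1",278,219,.023),("r1",355,219,.023),("r2",278,278,.023),("r2",355,278,.023),("round",316,97,.014),("s",256,184,.02),("s",375,184,.02)):
    p=ray(c,u,v,z)[:2];d=p-T;print(n,p.round(4),"tool mm",(1000*(np.cos(y)*d[0]+np.sin(y)*d[1])).round(1),(1000*(np.sin(y)*d[0]-np.cos(y)*d[1])).round(1))
E
```

```text
[0.6458359  0.03756659 0.12072787] [0.62127062 0.01320716 0.02400642] [0.64023667 0.09416474 0.01476306] [0.62728946 0.13137218 0.01900127]
thread [0.6456 0.0408] tool mm 48.8 2.0
r1 [0.6212 0.013 ] tool mm 22.8 -24.3
r1 [0.6714 0.0166] tool mm 22.8 26.1
r2 [ 0.6229 -0.0283] tool mm -18.5 -25.6
r2 [ 0.6756 -0.0245] tool mm -18.5 27.2
round [0.6402 0.0943] tool mm 102.5 0.6
s [0.6052 0.0348] tool mm 45.7 -38.7
s [0.6827 0.0404] tool mm 45.6 39.0
```

Emit:
carry_out(
  deltas=[
    [-0.2,0,1,0,0,0,0.1],
    [0,0,1.5,0,0,0,0.1],
    [0,0,1.5,0,0,0,0.1],
    [0,0,1,0,0,0,0.1],
    [0,0,0.8,0,0,0,0.1],
    [0,0,0.5,0,0,0,0.1],
    [0,0,0.3,0,0,0,0.1],
    [0,0,0.2,0,0,0,0.1],
  ],
)

```text
time: 11.63
tool_pos: [0.6479, -0.0126, 0.0483]
tool_rot: [3.139, 0.001, 1.641]
contact_force: [-10.4, 0.7, 29.7]
opening: 0.0199
grip_force: 54.2
```

Contact is too early: the fingers likely caught the near rest, with TCP y about 2.5 mm past the plan. Lift and re-centre.

Emit:
carry_out(
  deltas=[
    [0,0,-1,0,0,0,0.1],
    [0,0,-1,0,0,0,0.1],
    [0.4,0,0,0,0,0,0.1],
    [0,0,0,0,0,0,0.1],
    [0,0,0,0,0,0,0.1],
    [0,0,0,0,0,0,0.1],
    [0,0,0,0,0,0,0.1],
    [0,0,0,0,0,0,0.1],
  ],
  force=30,
)

```text
time: 12.3
tool_pos: [0.6468, -0.0079, 0.0641]
tool_rot: [-3.141, -0.0, 1.641]
contact_force: [0.2, 0.1, -2.7]
opening: 0.0199
grip_force: 30.0
```

```bash
python3 - <<'E'
from cell import robot,cams
import cv2,numpy as np
c=cams.read_camera("wrist");np.savez("pics/w5.npz",**c)
c2=cams.read_camera("side");np.savez("pics/s5.npz",**c2)
A=cv2.resize(c["image"][180:420,220:420],None,fx=2,fy=2)
B=cv2.resize(c2["image"][150:310,250:410],None,fx=2.5,fy=2.5,interpolation=cv2.INTER_CUBIC)
M=np.zeros((480,800,3),np.uint8);M[:480,:400]=A;M[:400,400:800]=B;cv2.imwrite("pics/w5.png",M)
E
python3 p.py .6477 -.0085 .05 94.2 .1 1
```

```text
[-0.06, 0.07, 1.43, 0, 0, -0.003, 0.1], 
rows 1 from [ 0.647  -0.0079  0.0643] 94.01 rp [-3.1411  0.    ] end [ 0.6477 -0.0084  0.05  ]
```

View pics/w5.png

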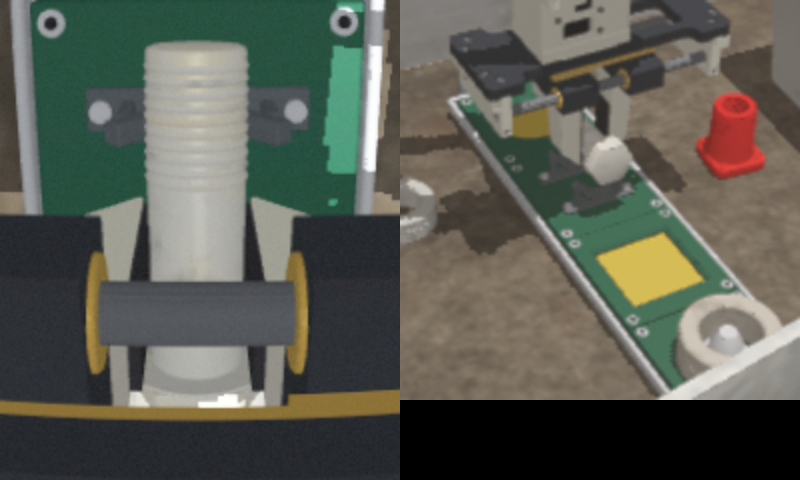

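The ring is fully down over its spigot. The front rest's arm tips show at crop (112,130) and (288,130).

```bash
python3 - <<'E'
from h import *
c=np.load("pics/w5.npz");P=wcloud(c)
T=np.array([.647,-.0079]);y=np.radians(94.0)
f=lambda p:(1000*(np.cos(y)*(p[0]-T[0])+np.sin(y)*(p[1]-T[1])),1000*(np.sin(y)*(p[0]-T[0])-np.cos(y)*(p[1]-T[1])))
for u,v in((270,236),(368,236),(276,244),(280,248),(364,244),(360,247)):
    print(u,v,P[v,u].round(4),np.round(f(P[v,u]),1))
# all points of front rest above block
m=np.isfinite(P[...,2])&(P[...,2]>.03)&(P[...,2]<.053)&(abs(P[...,0]-.6477)<.03)&(P[...,1]>.003)&(P[...,1]<.03)
Q=P[m];print(len(Q));t=np.array([f(q) for q in Q])
for s in(t[:,1]<0,t[:,1]>0):print("rest side",np.percentile(t[s],[5,50,95],axis=0).round(1).tolist(),Q[s][:,2].max())
# side camera: rests
s=np.load("pics/s5.npz");P=cloud(s);m=np.isfinite(P[...,2])&(P[...,2]>.033)&(P[...,2]<.053)&(abs(P[...,0]-.6477)<.03)&(P[...,1]>-.045)&(P[...,1]<-.01)
Q=P[m];print("side",len(Q),Q.min(0).round(4),Q.max(0).round(4),np.median(Q,0).round(4))
b=ray(c,220+195/2,180+42/2,.0643+.006);print("thread",f(b))
E
```

```text
270 236 [0.62   0.0126 0.0241] [ 22.3 -25.5]
368 236 [0.6719 0.0164 0.0244] [22.5 26.6]
276 244 [0.6256 0.0149 0.046 ] [ 24.2 -19.8]
280 248 [0.6276 0.0131 0.046 ] [ 22.3 -17.9]
364 244 [0.6674 0.0172 0.0436] [23.6 22.1]
360 247 [0.6655 0.0159 0.0448] [22.5 20.1]
650
rest side [[20.0, -21.1], [23.8, -17.1], [25.7, -13.1]] 0.04680401840349559
rest side [[20.5, 13.2], [24.1, 17.4], [25.9, 21.6]] 0.047144276615435625
side 52 [ 0.6289 -0.0334  0.033 ] [ 0.6691 -0.025   0.0489] [ 0.6374 -0.0299  0.0375]
thread (np.float64(48.82795692607224), np.float64(-0.10527209255366222))
```

Emit:
carry_out(
  deltas=[
    [-0.1,0,0.5,0,0,0,0.1],
    [0,0,0.5,0,0,0,0.1],
    [0,0,0.5,0,0,0,0.1],
    [0,0,0.4,0,0,0,0.1],
    [0,0,0.3,0,0,0,0.1],
    [0,0,0.2,0,0,0,0.1],
    [0,0,0,0,0,0,0.1],
    [0,0,0,0,0,0,0.1],
  ],
)

```text
time: 13.07
tool_pos: [0.6473, -0.0088, 0.0412]
tool_rot: [3.141, 0.0, 1.641]
contact_force: [-1.0, 0.2, 2.0]
opening: 0.0202
grip_force: 30.0
```

Emit:
carry_out(
  deltas=[
    [0,0,0.1,0,0,0,0.1],
    [0,0,0.1,0,0,0,0.1],
    [0,0,0,0,0,0,0.4],
    [0,0,0,0,0,0,0.4],
    [0,0,0,0,0,0,0.4],
    [0,0,0,0,0,0,0.4],
    [0,0,0,0,0,0,0.4],
    [0,0,0,0,0,0,0.4],
  ],
)

```text
time: 13.73
tool_pos: [0.6471, -0.0088, 0.0385]
tool_rot: [-3.141, 0.0, 1.641]
contact_force: [0.1, -1.0, -0.5]
opening: 0.0368
grip_force: 0.0
```

Emit:
carry_out(
  deltas=[
    [0,0,-1,0,0,0,0.6],
    [0,0,-2,0,0,0,0.6],
    [0,0,-3,0,0,0,0.6],
    [0,0,-3,0,0,0,0.6],
    [0,0,-3,0,0,0,0.6],
    [0,0,0,0,0,0,0.6],
    [0,0,0,0,0,0,0.6],
    [0,0,0,0,0,0,0.6],
  ],
)

```text
time: 14.4
tool_pos: [0.6468, -0.0088, 0.1586]
tool_rot: [-3.141, 0.0, 1.641]
contact_force: [1.0, -0.4, -1.0]
opening: 0.0549
grip_force: 0.0
```

```bash
python3 - <<'E'
from cell import robot,cams
import cv2,numpy as np
c=cams.read_camera("wrist");np.savez("pics/w6.npz",**c)
c2=cams.read_camera("side");np.savez("pics/s6.npz",**c2)
A=cv2.resize(c["image"][180:420,220:420],None,fx=2,fy=2)
B=cv2.resize(c2["image"][170:330,250:410],None,fx=2.5,fy=2.5,interpolation=cv2.INTER_CUBIC)
M=np.zeros((480,800,3),np.uint8);M[:480,:400]=A;M[:400,400:800]=B;cv2.imwrite("pics/w6.png",M)
E
python3 p.py .4323 -.0342 .08 84.9 .7 1
```

```text
[-0.17, -3.59, 1.29, 0, 0, 0.026, 0.7], [-0.27, -3.58, 1.29, 0, 0, 0.026, 0.7], [-0.36, -3.57, 1.29, 0, 0, 0.026, 0.7], [-0.45, -3.57, 1.28, 0, 0, 0.026, 0.7], [-0.55, -3.55, 1.29, 0, 0, 0.026, 0.7], [-0.63, -3.53, 1.29, 0, 0, 0.026, 0.7], 
rows 6 from [ 0.6463 -0.0088  0.1573] 94.01 rp [-3.1389e+00 -5.0000e-04] end [ 0.4323 -0.0342  0.08  ]
```

View pics/w6.png

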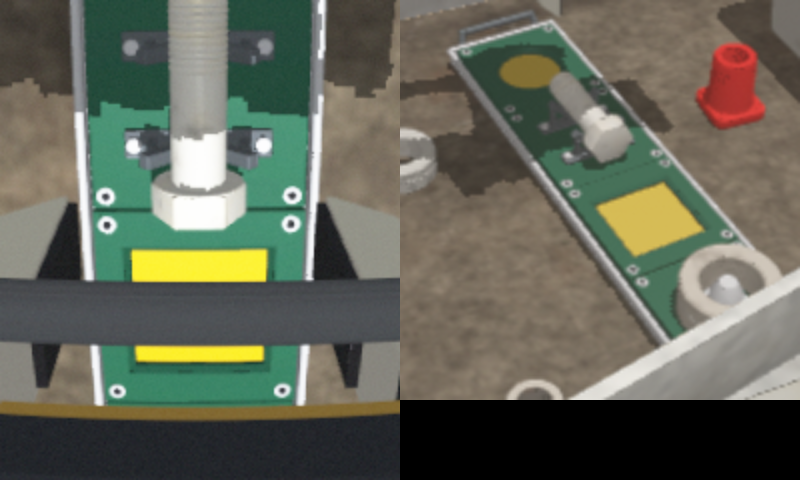

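The bolt lies in both vees with the ring over its spigot. On to the nut.

Emit:
carry_out(
  deltas=[
    [-0.2,-3.6,0.5,0,0,0.026,0.7],
    [-0.3,-3.6,1,0,0,0.026,0.7],
    [-0.4,-3.6,1.5,0,0,0.026,0.7],
    [-0.4,-3.6,1.5,0,0,0.026,0.7],
    [-0.5,-3.5,1.5,0,0,0.026,0.7],
    [-0.6,-3.5,1.5,0,0,0.026,0.7],
    [0,0,0,0,0,0,0.7],
    [0,0,0,0,0,0,0.7],
  ],
)

```text
time: 15.17
tool_pos: [0.4298, -0.0336, 0.0822]
tool_rot: [-3.136, -0.001, 1.484]
contact_force: [0.7, -0.1, 0.2]
opening: 0.0638
grip_force: 0.0
```

Emit:
carry_out(
  deltas=[
    [0,0,0,0,0,0,0.7],
    [0,0,0,0,0,0,0.7],
    [0,0,0,0,0,0,0.7],
    [0,0,0,0,0,0,0.7],
    [0,0,0,0,0,0,0.7],
    [0,0,0,0,0,0,0.7],
    [0,0,0,0,0,0,0.7],
    [0,0,0,0,0,0,0.7],
  ],
)

```text
time: 15.83
tool_pos: [0.4332, -0.034, 0.0837]
tool_rot: [3.141, 0.0, 1.485]
contact_force: [-0.0, -0.2, 0.4]
opening: 0.0643
grip_force: 0.0
```

```bash
python3 p.py .4323 -.0342 .018 84.9 .7 4
```

```text
[-0.01, -0.02, 1.64, 0, 0, 0.001, 0.7], [-0.0, -0.03, 1.65, 0, 0, 0.001, 0.7], [-0.01, -0.02, 1.64, 0, 0, 0.001, 0.7], [-0.0, -0.02, 1.64, 0, 0, 0.001, 0.7], 
rows 4 from [ 0.4332 -0.034   0.0837] 85.08 rp [3.1415e+00 1.0000e-04] end [ 0.4323 -0.0342  0.018 ]
```

Emit:
carry_out(
  deltas=[
    [0,-0.1,1.5,0,0,0,0.7],
    [0,0,1.5,0,0,0,0.7],
    [0,0,1.5,0,0,0,0.7],
    [0,0,1,0,0,0,0.7],
    [0,0,0.7,0,0,0,0.7],
    [0,0,0.4,0,0,0,0.7],
    [0,0,0,0,0,0,0.3],
    [0,0,0,0,0,0,0.3],
  ],
  force=20,
)

```text
time: 16.5
tool_pos: [0.4324, -0.034, 0.0179]
tool_rot: [3.141, 0.0, 1.485]
contact_force: [0.7, -0.8, 0.5]
opening: 0.0551
grip_force: 0.0
```

Emit:
carry_out(
  deltas=[
    [0,0,0,0,0,0,0.3],
    [0,0,0,0,0,0,0.3],
    [0,0,0,0,0,0,0.3],
    [0,0,0,0,0,0,0.3],
    [0,0,0,0,0,0,0.3],
    [0,0,-0.5,0,0,0,0.3],
    [0,0,-1,0,0,0,0.3],
    [0,0,-2,0,0,0,0.3],
  ],
)

```text
time: 17.17
tool_pos: [0.4308, -0.0337, 0.0519]
tool_rot: [-3.138, -0.001, 1.485]
contact_force: [-0.0, 0.0, 0.1]
opening: 0.0358
grip_force: 20.0
```

```bash
python3 p.py .6405 .094 .12 84.9 .3 8
```

```text
[1.82, 2.47, -0.85, 0, 0, 0.0, 0.3], [1.81, 2.48, -0.85, 0, 0, 0.0, 0.3], [1.82, 2.47, -0.85, 0, 0, 0.0, 0.3], [1.81, 2.48, -0.85, 0, 0, 0.0, 0.3], [1.82, 2.47, -0.85, 0, 0, 0.0, 0.3], [1.81, 2.48, -0.86, 0, 0, 0.0, 0.3], [1.82, 2.47, -0.85, 0, 0, 0.0, 0.3], [1.81, 2.48, -0.85, 0, 0, 0.0, 0.3], 
rows 8 from [ 0.4308 -0.0337  0.0519] 85.07 rp [-3.1376e+00 -6.0000e-04] end [0.6405 0.094  0.12  ]
```

Emit:
carry_out(
  deltas=[
    [1.6,2.2,-3,0,0,0,0.3],
    [1.8,2.5,-2,0,0,0,0.3],
    [1.9,2.5,-1.5,0,0,0,0.3],
    [1.9,2.5,-0.4,0,0,0,0.3],
    [1.9,2.5,0,0,0,0,0.3],
    [1.8,2.5,0,0,0,0,0.3],
    [1.8,2.5,0,0,0,0,0.3],
    [1.8,2.5,0,0,0,0,0.3],
  ],
)

```text
time: 17.83
tool_pos: [0.6417, 0.0946, 0.1218]
tool_rot: [-3.141, 0.0, 1.485]
contact_force: [-0.1, -0.8, -0.7]
opening: 0.0358
grip_force: 20.0
```

Emit:
carry_out(
  deltas=[
    [0,0,1,0,0,0,0.3],
    [0,0,2,0,0,0,0.3],
    [0,0,1.5,0,0,0,0.3],
    [0,0,0,0,0,0,0.3],
    [0,0,0,0,0,0,0.3],
    [0,0,0,0,0,0,0.3],
    [0,0,0,0,0,0,0.3],
    [0,0,0,0,0,0,0.3],
  ],
)

```text
time: 18.5
tool_pos: [0.6415, 0.0935, 0.0781]
tool_rot: [3.139, -0.0, 1.485]
contact_force: [-0.9, 0.2, 0.0]
opening: 0.0358
grip_force: 20.0
```

```bash
python3 p.py .6405 .0940 .034 84.9 .3 4
```

```text
[0.01, -0.03, 1.1, 0, 0, 0.001, 0.3], [0.01, -0.02, 1.1, 0, 0, 0.001, 0.3], [0.01, -0.03, 1.11, 0, 0, 0.001, 0.3], [0.01, -0.02, 1.1, 0, 0, 0.001, 0.3], 
rows 4 from [0.6415 0.0935 0.0781] 85.07 rp [ 3.1394e+00 -1.0000e-04] end [0.6405 0.094  0.034 ]
```

Emit:
carry_out(
  deltas=[
    [0,-0.1,1,0,0,0,0.3],
    [0,0,1,0,0,0,0.3],
    [0,0,1,0,0,0,0.3],
    [0,0,0.7,0,0,0,0.3],
    [0,0,0.5,0,0,0,0.3],
    [0,0,0.3,0,0,0,0.3],
    [0,0,0.1,0,0,0,0.3],
    [0,0,0,0,0,0,0.3],
  ],
)

```text
time: 19.17
tool_pos: [0.639, 0.0937, 0.032]
tool_rot: [-3.14, 0.0, 1.485]
contact_force: [-7.1, -1.0, 12.0]
opening: 0.0355
grip_force: 20.0
```

Emit:
carry_out(
  deltas=[
    [0,0,-0.1,0,0,0,0.3],
    [0,0,0,0,0,0,0.6],
    [0,0,0,0,0,0,0.6],
    [0,0,0,0,0,0,0.6],
    [0,0,0,0,0,0,0.6],
    [0,0,-1,0,0,0,0.6],
    [0,0,-2,0,0,0,0.6],
    [0,0,-3,0,0,0,0.6],
  ],
)

```text
time: 19.83
tool_pos: [0.6382, 0.0936, 0.0902]
tool_rot: [-3.136, 0.001, 1.485]
contact_force: [0.0, 0.3, 0.0]
opening: 0.0549
grip_force: 0.0
```

Emit:
carry_out(
  deltas=[
    [0,0,-2,0,0,0,0.7],
    [-2,0,-2,0,0,0,0.7],
    [-3.5,0,0,0,0,0,0.7],
    [-3.5,0,0,0,0,0,0.7],
    [-3.5,0,0,0,0,0,0.7],
    [-3.5,0,0,0,0,0,0.7],
    [0,0,0,0,0,0,0.7],
    [0,0,0,0,0,0,0.7],
  ],
)

```text
time: 20.5
tool_pos: [0.6261, -0.0677, 0.1324]
tool_rot: [3.141, 0.0, 1.481]
contact_force: [0.2, 0.6, -0.1]
opening: 0.0645
grip_force: 0.0
```

```bash
python3 - <<'E'
from cell import robot,cams
import cv2,numpy as np
c=cams.read_camera("wrist");np.savez("pics/w7.npz",**c);print(robot.observe()["tool_pos"])
A=cv2.resize(c["image"][0:290,120:520],None,fx=2,fy=2,interpolation=cv2.INTER_CUBIC);cv2.imwrite("pics/w7.png",A)
E
```

```text
[ 0.62622101 -0.06619036  0.13226401]
```

View pics/w7.png

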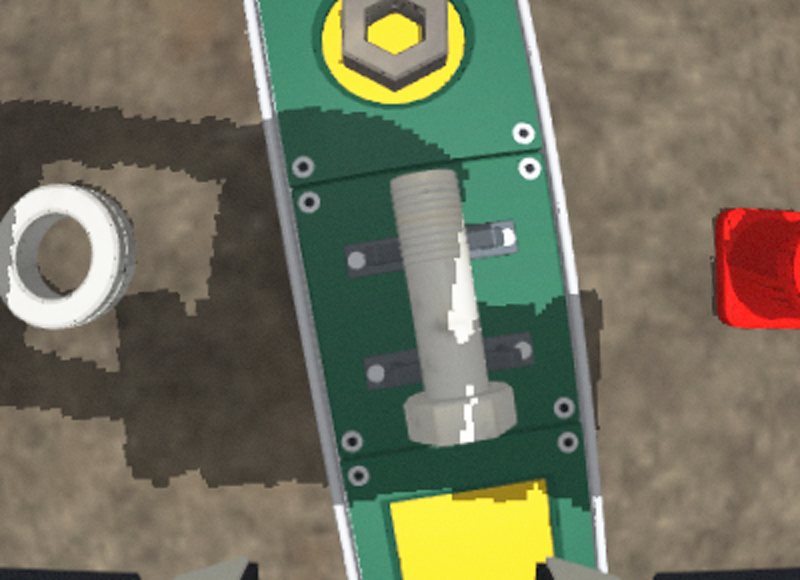

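The nut is in the round recess and central, at crop (395,35). The bolt is centred over the rests: ends at rows 175 and 435, rests at 248 and 360. Hub next.

```bash
python3 - <<'E'
from h import *
c=np.load("pics/w7.npz");P=wcloud(c)
for u,v in((120+355//2,20),(120+440//2,20),(120+397//2,33),(120+435//2,110),(120+455//2,180)):print(u,v,P[v,u].round(4))
E
python3 p.py .505 -.2545 .125 92 .9 7
```

```text
297 20 [0.6263 0.0888 0.0324]
340 20 [0.6548 0.086  0.0333]
318 33 [0.6394 0.0778 0.0326]
337 110 [0.6459 0.0218 0.0536]
347 180 [ 0.6485 -0.0217  0.0542]
[-2.83, -1.49, 0.1, 0, 0, -0.018, 0.9], [-2.81, -1.54, 0.11, 0, 0, -0.018, 0.9], [-2.77, -1.59, 0.1, 0, 0, -0.018, 0.9], [-2.75, -1.64, 0.11, 0, 0, -0.018, 0.9], [-2.72, -1.69, 0.1, 0, 0, -0.018, 0.9], [-2.68, -1.74, 0.1, 0, 0, -0.018, 0.9], [-2.66, -1.78, 0.11, 0, 0, -0.018, 0.9], 
rows 7 from [ 0.6262 -0.0662  0.1323] 84.97 rp [ 3.141e+00 -3.000e-04] end [ 0.505  -0.2545  0.125 ]
```

Nut top is flat at z ≈ 0.033 and the bolt top level at 0.054, both as expected.

Emit:
carry_out(
  deltas=[
    [-2.8,-1.5,0,0,0,-0.018,0.9],
    [-2.8,-1.5,0,0,0,-0.018,0.9],
    [-2.8,-1.6,0,0,0,-0.018,0.9],
    [-2.8,-1.6,0,0,0,-0.018,0.9],
    [-2.7,-1.7,0,0,0,-0.018,0.9],
    [-2.7,-1.7,0,0,0,-0.018,0.9],
    [-2.7,-1.8,0,0,0,-0.018,0.9],
    [0,0,0,0,0,0,0.9],
  ],
)

```text
time: 21.22
tool_pos: [0.5042, -0.258, 0.1321]
tool_rot: [-3.141, 0.002, 1.61]
contact_force: [0.7, 0.3, 0.8]
opening: 0.0829
grip_force: 0.0
```

Emit:
carry_out(
  deltas=[
    [0,0,1,0,0,0,0.9],
    [0,0,1,0,0,0,0.9],
    [0,0,0,0,0,0,0.9],
    [0,0,0,0,0,0,0.9],
    [0,0,0,0,0,0,0.9],
    [0,0,0,0,0,0,0.9],
    [0,0,0,0,0,0,0.9],
    [0,0,0,0,0,0,0.9],
  ],
)

```text
time: 21.88
tool_pos: [0.5063, -0.255, 0.112]
tool_rot: [3.141, 0.0, 1.611]
contact_force: [-0.1, -0.0, -0.4]
opening: 0.0825
grip_force: 0.0
```

```bash
python3 p.py .505 -.2545 .028 92 .9 4;python3 - <<'E'
from cell import robot,cams
import cv2,numpy as np
from h import *
c=cams.read_camera("wrist");np.savez("pics/w8.npz",**c);P=wcloud(c)
m=np.isfinite(P[...,2])&(np.hypot(P[...,0]-.505,P[...,1]+.2545)<.035)&(P[...,2]>.048)&(P[...,2]<.064)
Q=P[m];print(len(Q));
if len(Q):print(Q.min(0),Q.max(0))
E
```

```text
[0.01, -0.03, 2.1, 0, 0, 0.001, 0.9], [0.02, -0.03, 2.1, 0, 0, 0.001, 0.9], [0.01, -0.03, 2.1, 0, 0, 0.001, 0.9], [0.01, -0.03, 2.1, 0, 0, 0.001, 0.9], 
rows 4 from [ 0.5063 -0.255   0.112 ] 92.31 rp [3.1411e+00 4.0000e-04] end [ 0.505  -0.2545  0.028 ]
1892
[ 0.48736365 -0.27275189  0.04801644] [ 0.5228567  -0.23682865  0.05708348]
```

Emit:
carry_out(
  deltas=[
    [0,-0.1,1.5,0,0,0,0.9],
    [0,0,1.8,0,0,0,0.9],
    [0,0,1.8,0,0,0,0.9],
    [0,0,1.5,0,0,0,0.9],
    [0,0,1,0,0,0,0.9],
    [0,0,0.8,0,0,0,0.9],
    [0,0,0,0,0,0,0.3],
    [0,0,0,0,0,0,0.3],
  ],
  force=45,
)

```text
time: 22.6
tool_pos: [0.5051, -0.2553, 0.0279]
tool_rot: [3.142, 0.0, 1.611]
contact_force: [-0.6, -0.4, 0.3]
opening: 0.0736
grip_force: 0.0
```

Emit:
carry_out(
  deltas=[
    [0,0,0,0,0,0,0.3],
    [0,0,0,0,0,0,0.3],
    [0,0,0,0,0,0,0.3],
    [0,0,0,0,0,0,0.3],
    [0,0,0,0,0,0,0.3],
    [0,0,0,0,0,0,0.3],
    [0,0,0,0,0,0,0.3],
    [0,0,0,0,0,0,0.3],
  ],
)

```text
time: 23.27
tool_pos: [0.505, -0.2552, 0.028]
tool_rot: [3.142, 0.0, 1.611]
contact_force: [-1.3, 0.1, 3.6]
opening: 0.0376
grip_force: 45.0
```

Emit:
carry_out(
  deltas=[
    [0,0,-0.3,0,0,0,0.3],
    [0,0,-0.5,0,0,0,0.3],
    [0,0,-1,0,0,0,0.3],
    [0,0,-2,0,0,0,0.3],
    [0,0,-3,0,0,0,0.3],
    [0,0,-2,0,0,0,0.3],
    [0,0,-1,0,0,0,0.3],
    [0,0,0,0,0,0,0.3],
  ],
)

```text
time: 23.93
tool_pos: [0.5062, -0.2559, 0.1285]
tool_rot: [3.137, 0.003, 1.611]
contact_force: [0.1, 0.2, -4.3]
opening: 0.0377
grip_force: 44.7
```

```bash
python3 p.py .6545 -.1055 .13 98 .3 8
```

```text
[1.8, 1.93, -0.02, 0, 0, -0.012, 0.3], [1.78, 1.95, -0.02, 0, 0, -0.012, 0.3], [1.76, 1.97, -0.02, 0, 0, -0.012, 0.3], [1.73, 1.99, -0.02, 0, 0, -0.012, 0.3], [1.71, 2.01, -0.02, 0, 0, -0.012, 0.3], [1.69, 2.04, -0.01, 0, 0, -0.012, 0.3], [1.66, 2.05, -0.02, 0, 0, -0.012, 0.3], [1.64, 2.07, -0.02, 0, 0, -0.012, 0.3], 
rows 8 from [ 0.5062 -0.2559  0.1285] 92.29 rp [3.1375e+00 3.1000e-03] end [ 0.6545 -0.1055  0.13  ]
```

Emit:
carry_out(
  deltas=[
    [1.8,1.9,0,0,0,-0.012,0.3],
    [1.8,1.9,0,0,0,-0.012,0.3],
    [1.8,2,0,0,0,-0.012,0.3],
    [1.7,2,0,0,0,-0.012,0.3],
    [1.7,2,0,0,0,-0.012,0.3],
    [1.7,2,0,0,0,-0.012,0.3],
    [1.7,2,0,0,0,-0.012,0.3],
    [1.6,2,0,0,0,-0.012,0.3],
  ],
)

```text
time: 24.6
tool_pos: [0.651, -0.1032, 0.1234]
tool_rot: [-3.138, -0.001, 1.707]
contact_force: [0.7, -1.0, -4.4]
opening: 0.0376
grip_force: 44.7
```

Emit:
carry_out(
  deltas=[
    [0,0,1,0,0,0,0.3],
    [0,0,1.5,0,0,0,0.3],
    [0,0,1.5,0,0,0,0.3],
    [0,0,1,0,0,0,0.3],
    [0,0,0,0,0,0,0.3],
    [0,0,0,0,0,0,0.3],
    [0,0,0,0,0,0,0.3],
    [0,0,0,0,0,0,0.3],
  ],
)

```text
time: 25.27
tool_pos: [0.6518, -0.105, 0.0768]
tool_rot: [3.14, 0.001, 1.707]
contact_force: [0.6, -0.9, -4.2]
opening: 0.038
grip_force: 44.7
```

```bash
python3 p.py .6545 -.106 .042 98 .3 4;python3 - <<'E'
from cell import robot,cams
import cv2,numpy as np
c=cams.read_camera("wrist");np.savez("pics/w9.npz",**c)
c2=cams.read_camera("side")
A=cv2.resize(c["image"][180:420,220:420],None,fx=2,fy=2)
B=cv2.resize(c2["image"][170:330,290:450],None,fx=2.5,fy=2.5,interpolation=cv2.INTER_CUBIC)
M=np.zeros((480,800,3),np.uint8);M[:480,:400]=A;M[:400,400:800]=B;cv2.imwrite("pics/w9.png",M)
E
```

```text
[-0.03, 0.06, 0.87, 0, 0, -0.001, 0.3], [-0.04, 0.07, 0.87, 0, 0, -0.001, 0.3], [-0.03, 0.06, 0.87, 0, 0, -0.001, 0.3], [-0.03, 0.07, 0.87, 0, 0, -0.001, 0.3], 
rows 4 from [ 0.6518 -0.105   0.0768] 97.78 rp [3.1398e+00 9.0000e-04] end [ 0.6545 -0.106   0.042 ]
```

View pics/w9.png

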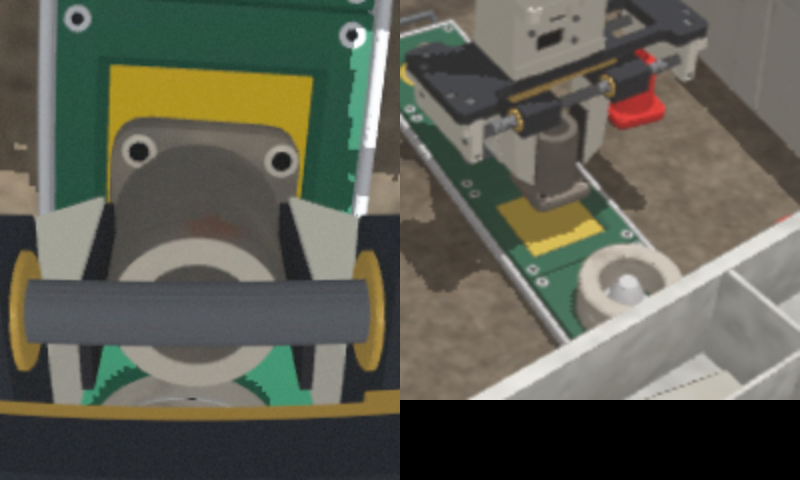

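The flange is parallel to the recess: holes slope 3.6°, recess edge 3.1°. Lower it.

Emit:
carry_out(
  deltas=[
    [-0.1,0.25,0.5,0,0,0,0.3],
    [0,0,0.7,0,0,0,0.3],
    [0,0,0.7,0,0,0,0.3],
    [0,0,0.6,0,0,0,0.3],
    [0,0,0.5,0,0,0,0.3],
    [0,0,0.3,0,0,0,0.3],
    [0,0,0.2,0,0,0,0.3],
    [0,0,0,0,0,0,0.3],
  ],
)

```text
time: 26.03
tool_pos: [0.6532, -0.1051, 0.042]
tool_rot: [-3.14, -0.0, 1.707]
contact_force: [-5.3, 0.5, 6.1]
opening: 0.038
grip_force: 45.1
```

Emit:
carry_out(
  deltas=[
    [0,0,0,0,0,0,0.8],
    [0,0,0,0,0,0,0.8],
    [0,0,0,0,0,0,0.8],
    [0,0,0,0,0,0,0.8],
    [0,0,0,0,0,0,0.8],
    [0,0,-1,0,0,0,0.8],
    [0,0,-2,0,0,0,0.8],
    [0,0,-3,0,0,0,0.8],
  ],
)

```text
time: 26.7
tool_pos: [0.6523, -0.1049, 0.0992]
tool_rot: [-3.137, -0.002, 1.707]
contact_force: [0.4, 0.1, -0.9]
opening: 0.0734
grip_force: 0.0
```

Emit:
carry_out(
  deltas=[
    [0,0,-3.5,0,0,0,0.8],
    [0,0,-3.5,0,0,0,0.8],
    [0,-3,-3,0,0,0,0.8],
    [0,-3.5,-2,0,0,0,0.8],
    [0,-3.5,-1,0,0,0,0.8],
    [0,-3.5,0,0,0,0,0.8],
    [0,-3.5,0,0,0,0,0.8],
    [0,0,0,0,0,0,0.8],
  ],
)

```text
time: 27.37
tool_pos: [0.4802, -0.1279, 0.2308]
tool_rot: [-3.138, -0.001, 1.706]
contact_force: [1.0, -0.5, -0.7]
opening: 0.0735
grip_force: 0.0
```

```bash
python3 - <<'E'
from cell import robot,cams
import cv2,numpy as np
from h import *
c2=cams.read_camera("side");P=cloud(c2)
B=cv2.resize(c2["image"][160:360,190:440],None,fx=3,fy=3,interpolation=cv2.INTER_CUBIC);cv2.imwrite("pics/end.png",B)
m=(np.hypot(P[...,0]-.654,P[...,1]+.106)<.03)&(P[...,2]>.06)&(P[...,2]<.085);Q=P[m];print(len(Q),Q.min(0).round(4),Q.max(0).round(4),np.median(Q[:,2]))
m=(np.hypot(P[...,0]-.662,P[...,1]+.206)<.042)&(P[...,2]>.046)&(P[...,2]<.06);Q=P[m];print(len(Q),Q.min(0).round(4),Q.max(0).round(4),np.median(Q[:,2]))
print(robot.observe()["tool_pos"],robot.observe()["qvel"].round(3))
E
```

```text
262 [ 0.6358 -0.1257  0.0601] [ 0.6714 -0.0895  0.0723] 0.06854690738921912
488 [ 0.6286 -0.2328  0.046 ] [ 0.6976 -0.1771  0.0536] 0.05046746075986459
[ 0.48345485 -0.12828052  0.23132618] [ 0.024  0.056 -0.101  0.012 -0.017  0.017]
```

View pics/end.png

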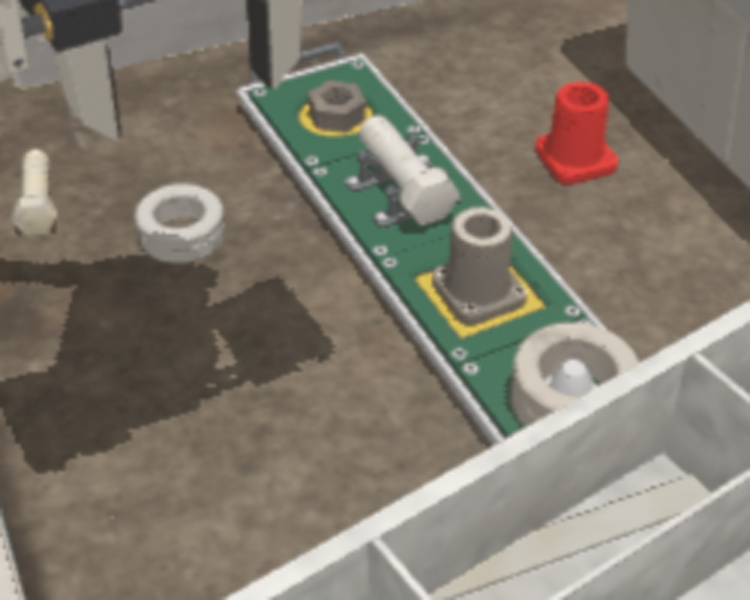

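All four parts are seated: nut (337,105), bolt (405,170), hub (480,265) and ring (575,370). The hub top is at z ≈ 0.069 and the ring top at 0.0505. The look-alikes have not been touched.

Emit:
carry_out(
  deltas=[
    [0,0,0,0,0,0,0.8],
    [0,0,0,0,0,0,0.8],
    [0,0,0,0,0,0,0.8],
    [0,0,0,0,0,0,0.8],
    [0,0,0,0,0,0,0.8],
    [0,0,0,0,0,0,0.8],
    [0,0,0,0,0,0,0.8],
    [0,0,0,0,0,0,0.8],
  ],
)

```text
time: 28.08
tool_pos: [0.4861, -0.1282, 0.2301]
tool_rot: [-3.141, -0.0, 1.707]
contact_force: [0.2, 0.4, -0.1]
opening: 0.0736
grip_force: 0.0
```

```bash
python3 -c "
from cell import robot
print(robot.hand_in())"
```

```text
the job is handed in; nothing more can be done
None
```

The job is handed in at about 28 s: ring, bolt, nut and hub were placed in that order and look seated and roughly central in the last pictures, the smaller ring and shorter bolt were not touched, and the bolt's first lowering caught a rest at about 30 N before I lifted and re-centred it.

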